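# Slide the L-shaped stone piece along the fence into the corner of the jig

### The arm

A 6-joint arm with a two-finger parallel gripper is mounted at the origin on the work surface. World frame = base frame: x ahead of the robot, y to its left, z up, the work surface at z = 0. Lengths are in m, angles in rad, forces in N, time in s.
With the tool pointing down it reaches from about 0.35 to 0.925 m from the base axis. Payload 6.4 kg.
Tool frame: the origin (TCP) lies between the finger pads; the fingertips stand 19 mm ahead of it and the grasp point (between the pads) is the TCP (robot.tip_reach is the distance from the TCP to the fingertips, in m); z points along the fingers, y is the direction in which the jaws open and shut (so a half turn about z gives the same grasp; the last joint's range is limited). The gripper opens to 94 mm and grips with 3 to 60 N. Pads are 16 mm wide; open, the fingers measure 119 mm over their backs; the gripper's body (75 mm by 177 mm) begins 78 mm behind the grasp point.
Start: joints at [-1.503, 0.245, 1.558, -0, 1.339, -0.174], TCP at [0.156, -0.631, 0.224] pointing down, gripper open.
Joint ranges: [-3.13, 3.13], [-1.02, 2.26], [0.13, 2.54], [-0.95, 4.09], [0.21, 2.88], [-2.74, 2.74]. Speed limits (rad/s): [2.57, 2.57, 3.14, 3.14, 3.14, 3.14].

### API

Orientations are given as [roll, pitch, yaw] about the fixed x, y, z axes, in that order (R = Rz(yaw) Ry(pitch) Rx(roll)).
In Python, from cell import robot gives the robot as it stands.
- The arm moves only by the shell command python3 -m handwheel 'ROWS' [FORCE]. ROWS is JSON, a list of rows, each an object of numbers: "x", "y", "z": the shift along the tool's x, y, z in units of 40 mm (1.0 is 40 mm); "wx", "wy", "wz": the turn, a rotation vector about the tool's x, y, z in units of 8 degrees (1.0 is 8 degrees); "fingers": the opening in per cent of the stroke, from 0 (shut) to 100 (fully open). A call has 1 to 5 rows; each row shifts and turns the commanded pose from where the row before left it, along the tool's axes as they then stand; what a row does not reach is not made up. A row lasts 1/10 s, in which the tool goes at most 50 mm and 8.59 degrees, less where a joint would pass 70% of its speed; a pose out of reach is approached as far as the arm can. A call is refused whole if a number of a shift passes 1 or a number of a turn 1, either way. A call with a gripper value outside its range is refused whole. The fingers move at their own pace and stop on an object; FORCE is the grip in N (left out, the last holds). Time passes only in rows, so rows that do not move let the fingers close. It gives the time, the measured TCP pose, the force and the opening at its end, in the units of the state.
- robot.sense(): the state, without advancing time (a new reading comes with each control period).
- robot.grab_frame(name): name is "scene" or "top" or "wrist"; returns a dict with "frame" (480x640x3 uint8, red, green, blue), "depth" (480x640 float32, m along the optical axis (not along the pixel's ray), 0 where there is no reading), "fx", "fy", "cx", "cy" (pixels), "R" (3x3) and "t" (3): a world point X has camera coordinates R X + t; the wrist camera has in their place "hand_eye" (4x4, takes a point from camera to tool coordinates, whose origin is the TCP and whose axes are the flange's). Camera axes: x right, y down, z forward; pixel columns grow to the right and rows downward; lengths in m; the calibration is good to about 2 mm. A picture is of the moment at which its call begins: read the wrist's pose just before it.
- robot.finish_job(): hands the job in, once; it reports no verdict.
The state is a dict: "t": time; "joints": joint angles; "qd": joint speeds; "tau": joint torques, N m; "tool_pos": TCP position; "eef_rot": TCP orientation; "wrist_force": force on the tool from outside, world axes, zero at the start; "ft_torque": the same for the moment, N m; "width": opening from 0.0 (shut) to 1.0 (fully open).
Only numpy, scipy, OpenCV 4.12 (cv2) and the standard library are available. Lean on these libraries where they do the work, as an engineer would, in place of code of your own. Each camera call takes 0.05 s, during which the arm holds its last target. There are 200 camera calls.

### The job

With the fingertips, push the L-shaped stone piece on the metal jig flat up against the long fence while it is still well over its own length short of home, then slide it along the fence, keeping it against it, into the corner pocket until it sits fully home, flush with the fence and the end stop. Only push and slide it, never lift or tip it off the bed, and leave the other things where they are. Finish with the hand clear.

Things in the scene. Friction and masses are not known exactly. Their poses are not given: they have to be found in the camera images.
- jig: Metal jig fixed to the bench: flat bed plate 200 (x) x 420 (y) x 12 mm thick. Origin: centre of the bed's underside, on the bench top. x points across the bed to the fence (roughly away from the robot), y along the fence to the end stop (roughly to the robot's left), z up. Fence, end stop and a round pin stand on the bed and form the corner pocket.
- fence (a point): Middle of the foot of the fence's inner face; in the jig's frame x = +60, y = 0, z = +12 mm, axes as the jig's. The fence is a straight steel bar fixed on the bed, 20 mm thick, 20 mm high above the bed, running from y = -200 to +200 mm.
- stop (a point): Foot of the end stop's inner face, where it meets the fence; in the jig's frame x = +60, y = +160, z = +12 mm. The stop is a fixed steel bar 20 mm thick, 20 mm high, square to the fence, running from x = -30 to +60 mm.
- pin (a point): Foot of the fixed round steel pin, 16 mm diameter, 20 mm high, that bounds the pocket on the robot's side; in the jig's frame x = -13, y = +147, z = +12 mm. There are 5 mm of room between it and the lug of a piece that lies against the fence.
- pocket (a point): The place in the corner pocket, on the bed's upper face (12 mm above the bench), where the piece's origin comes to lie when it is fully home; axes parallel to the jig's. In the jig's frame it is at x = +30, y = +115, z = +12 mm.
- piece: Loose L-shaped pale stone piece flat on the bed, 25 mm thick, 0.15 to 0.29 kg, centre of mass at x = +9, y = +6 mm. Origin: centre of its 60 (x) x 90 (y) mm outline, underside. Long leg: x 0 to +30, y -45 to +45 mm; its +x face goes to the fence. Lug: x -30 to 0, y +25 to +45 mm; its +y end goes to the stop. Starts 30 to 65 mm off the fence, 120 to 240 short of home, up to 0.3 rad askew.
- piece_corner (a point): The inside corner of the L, at the underside, in the piece's frame at x = 0, y = +25 mm, where the long leg's -x face meets the lug's -y face: a fingertip here can push towards the fence and towards the stop at once. Axes as the piece's.
- core: Bystander: stone drill core, upright cylinder 40 mm diameter, 50 mm high, on the jig's bed at the near corner by the end stop. Origin: centre of its underside.
- chisel: Bystander: steel flat chisel about 185 mm long, 14 mm thick, lying on the bench beyond the fence, along its y axis. Origin: underside, middle of the shank.
- square: Bystander: try square lying on the bench on the robot's side of the jig; wooden stock 20 x 100 x 18 mm along y, blade 4 mm thick reaching 115 mm along -x. Origin: underside of the stock's centre.
- offcut: Bystander: rough stone offcut, 75 x 50 x 35 mm, on the bench to the right of the jig. Origin: centre of its underside.
- hammer: Bystander: hammer lying on the bench at the far right, along its x axis. Origin: under its middle.
- tin: Bystander: closed tin, 76 mm diameter, 95 mm high, standing on the bench to the left of the jig. Origin: centre of its underside.
- brush: Bystander: hand brush lying on the bench at the far left, along its x axis. Origin: under its middle.
There are look-alikes about, which are no part of the job. What is shaped like the piece but blue or pink is not meant.

How it is judged:
By the outcome, as a careful person would: the job done as asked, in the order asked, and still so for the second after the job is handed in, with the robot touching nothing.
It also fails if it takes over 48 s, if anything falls off the work surface, if the arm or the gripper's body presses on something with over 40 N, if the wrist force passes 120 N, or if a joint passes its speed limit or range.

## Working session

There is one attempt and no reset: what is moved stays moved. The work goes in short steps, Python scripts to look and compute and a shell command to move; the robot and the scene stay as the last step left them, time stands still between calls to the robot, and variables do not carry over. Pictures are saved under pics/ and viewed, about 8 in all and at most 12, crops included, and the job is handed in when it is done.

```bash
mkdir -p pics; ls
cat > h.py <<'E'
import numpy as np, cv2, pickle
from cell import robot
def grab(n,save):
    s=robot.sense(); f=robot.grab_frame(n); f['s']=s
    pickle.dump(f,open(f'pics/{save}.pkl','wb')); cv2.imwrite(f'pics/{save}.png',f['frame'][:,:,::-1]); return f
def load(save): return pickle.load(open(f'pics/{save}.pkl','rb'))
def px2w(f,u,v,z=None):
    R,t=np.array(f['R']),np.array(f['t'])
    r=np.array([(u-f['cx'])/f['fx'],(v-f['cy'])/f['fy'],1.])
    if z is None: d=f['depth'][int(round(v)),int(round(u))]
    else:
        c=-R.T@t; d=(z-c[2])/(R.T@r)[2]
    return R.T@(r*d-t)
def w2px(f,X):
    c=np.array(f['R'])@X+np.array(f['t']); return np.array([f['fx']*c[0]/c[2]+f['cx'],f['fy']*c[1]/c[2]+f['cy']])
E
python3 - <<'E'
from h import *
f=grab('top','top1'); g=grab('scene','scene1')
print(f['R'],f['t'],f['fx']); s=robot.sense(); print(s['t'],s['tool_pos'],s['eef_rot'],s['wrist_force'],s['width'],robot.tip_reach)
E
```

```text
pics
[[-1.76158969e-02 -9.99844777e-01 -3.20937390e-04]
 [-9.97487914e-01  1.75963973e-02 -6.86165282e-02]
 [ 6.86115246e-02 -8.88610521e-04 -9.97643057e-01]] [0.01413482 0.54548641 1.47582328] 564.0549593928816
0.1 [ 0.15562014 -0.63057935  0.2234809 ] [-3.13990135e+00 -3.24023932e-04  2.41796598e-01] [-0.62923457  0.40263515  0.43879363] 0.9999745818699218 0.019
```

View pics/top1.png

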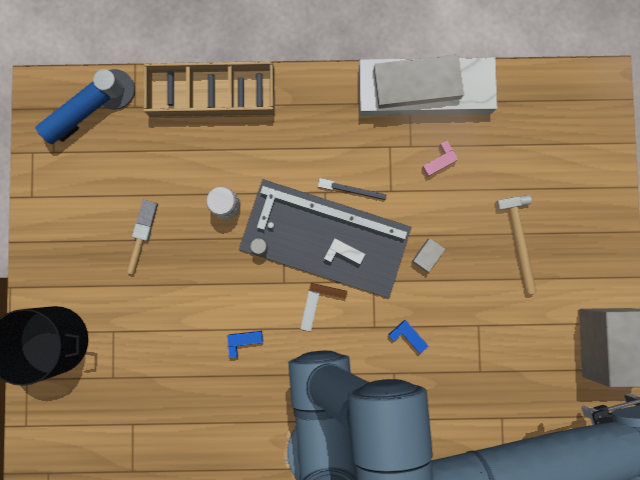

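The top view shows the jig around (325,238) and the pale L on its bed at about (346,250). Possible mix-ups are the blue Ls at (245,343) and (408,336), the pink L at (440,160) and the pale offcut at (428,255). By the description (pale, L-shaped, on the bed) it's the one at (346,250). Next, a close crop to check.

Run:
```python
from h import *
f=load('top1'); im=f['frame'][165:305,230:420,::-1]
cv2.imwrite('pics/crop1.png',cv2.resize(im,None,fx=4.2,fy=4.2,interpolation=cv2.INTER_CUBIC))
```

```text
(no output)
```

View pics/crop1.png

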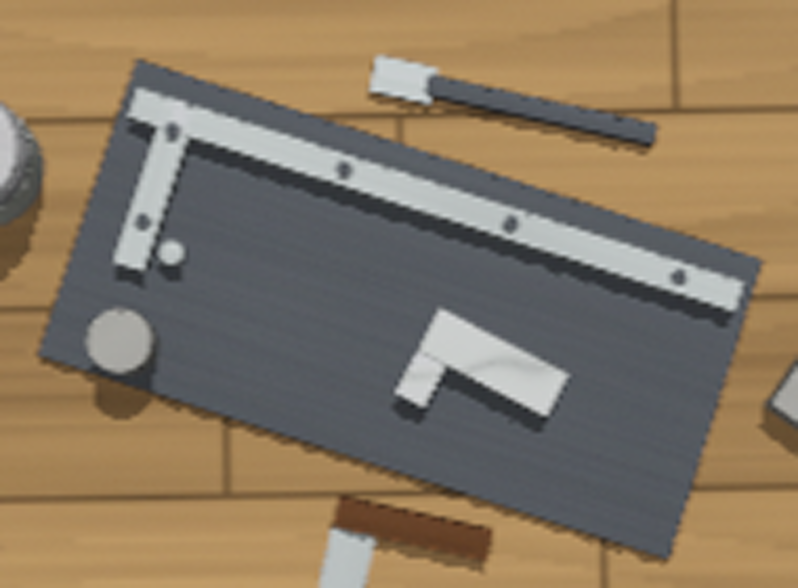

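The crop shows the pale L at about (485,365) with its lug towards the stop on the left. The fence runs (130,105) to (740,295), the stop is at (150,205), the pin at (172,252) and the core at (120,340). It is the right piece. Fitting the poses.

```bash
cat >> h.py <<'E'
def fit(L,W):
    L=np.array(L,float);W=np.array(W)[:,:2]; lc,wc=L.mean(0),W.mean(0)
    H=(L-lc).T@(W-wc); a=np.arctan2(H[0,1]-H[1,0],H[0,0]+H[1,1])
    R=np.array([[np.cos(a),-np.sin(a)],[np.sin(a),np.cos(a)]]); t=wc-R@lc
    return t,a,np.linalg.norm((L@R.T+t)-W,axis=1)
PL=np.array([[30,45],[30,-45],[0,-45],[0,25],[-30,25],[-30,45]])/1e3
JL=np.array([[100,210],[100,-210],[-100,-210],[-100,210]])/1e3
def rel(jt,ja,t,a):
    R=np.array([[np.cos(ja),-np.sin(ja)],[np.sin(ja),np.cos(ja)]]); return R.T@(t-jt)*1e3,a-ja
E
python3 - <<'E'
from h import *
f=load('top1')
cv=lambda p:((p[0]+.5)/4.2-.5+230,(p[1]+.5)/4.2-.5+165)
J=[px2w(f,*cv(p),z=.012) for p in [(137,60),(762,260),(668,560),(40,355)]]
P=[px2w(f,*cv(p),z=.037) for p in [(437,308),(570,375),(547,418),(444,368),(421,410),(395,390)]]
j=fit(JL,J);p=fit(PL,P);print(j);print(p);print(rel(*j[:2],*p[:2]))
# independent: fence/stop/pin tops z=.032
F=[px2w(f,*cv(q),z=.032) for q in [(742,312),(172,252),(120,340)]]
R=lambda a:np.array([[np.cos(a),-np.sin(a)],[np.sin(a),np.cos(a)]])
for q in F: print('jigframe',R(j[1]).T@(q[:2]-j[0])*1e3)
print('depth z bed, piece',px2w(f,*cv((300,300))),px2w(f,*cv((470,350))))
E
```

```text
(array([ 0.55807851, -0.0014683 ]), np.float64(-0.3304870888156163), array([0.00113179, 0.00138406, 0.00117111, 0.00203794]))
(array([ 0.50755199, -0.05016194]), np.float64(-0.49861155582919825), array([0.00123484, 0.00169976, 0.00115445, 0.00159441, 0.00154146,
       0.00226947]))
(array([-31.9909775 , -62.45460282]), np.float64(-0.16812446701358197))
jigframe [  61.65427928 -204.14539627]
jigframe [-12.28022107 146.92907618]
jigframe [-74.74691158 160.51333677]
depth z bed, piece [0.56363371 0.06225095 0.01867538] [ 0.52887835 -0.04372116  0.04001506]
```

Residuals are 1–2 mm and the pin and fence check out. In the jig frame the piece is at (-32,-62) mm, skewed -0.17 rad. I'll use the two fingers, partly open (about 58 mm over their backs), as a flat bar parallel to the fence. First I turn the tool.

```bash
python3 -m handwheel '[{"wz":0.82,"fingers":35},{"wz":0.82,"fingers":35},{"wz":0.82,"fingers":35},{"wz":0.82,"fingers":35},{"wz":0.82,"fingers":35}]'
cat >> h.py <<'E'
JT=np.array([0.55808,-0.00147]);JA=-0.3305
def todo(x,y,z):
    from scipy.spatial.transform import Rotation as Ro
    s=robot.sense(); Rt=Ro.from_euler('xyz',s['eef_rot']).as_matrix()
    c,sn=np.cos(JA),np.sin(JA); w=JT+np.array([[c,-sn],[sn,c]])@np.array([x,y])/1e3
    d=Rt.T@(np.array([*w,z])-s['tool_pos']); 
    cur=np.array([[c,sn],[-sn,c]])@(s['tool_pos'][:2]-JT)*1e3
    F=np.array(s['wrist_force']); print('t',round(s['t'],2),'jig xy',cur.round(1),'z',round(s['tool_pos'][2]*1e3,1),'rot',np.round(s['eef_rot'],3),'Fjig',([[c,sn],[-sn,c]]@F[:2]).round(1),F[2].round(1),'w',round(s['width'],3))
    print('units',(d/.04).round(2),'turn wz units',round((s['eef_rot'][2]-JA)/np.deg2rad(8),2))
E
python3 -c "
from h import *
todo(-56,-73,.15)"
```

```text
t 0.1 jig xy [-176.5 -725.7] z 223.5 rot [-3.14  -0.     0.242] Fjig [-0.7  0.2] 0.4 w 1.0
units [ 11.37 -12.08   1.86] turn wz units 4.1validation failed for argument at $[0]...
```

```bash
python3 -m handwheel '[{"wz":0.82,"fingers":35}]'; echo "rc $?"; python3 -m handwheel --help; python3 -m handwheel '[{"x":0,"y":0,"z":0,"wx":0,"wy":0,"wz":0.82,"fingers":35}]'
```

```text
rc 1
t: 0.2
tool_pos: [0.1556, -0.6307, 0.2237]
eef_rot: [-3.14, -0.0, 0.124]
wrist_force: [-0.4, -0.6, 0.5]
width: 0.951validation failed for argument at $[0]...
invalid input: not JSON, or not a number
```

All seven keys are needed.

```bash
python3 -m handwheel '[{"x":0,"y":0,"z":0,"wx":0,"wy":0,"wz":0.82,"fingers":35},{"x":0,"y":0,"z":0,"wx":0,"wy":0,"wz":0.82,"fingers":35},{"x":0,"y":0,"z":0,"wx":0,"wy":0,"wz":0.82,"fingers":35},{"x":0,"y":0,"z":0,"wx":0,"wy":0,"wz":0.82,"fingers":35},{"x":0,"y":0,"z":0,"wx":0,"wy":0,"wz":0,"fingers":35}]' >/dev/null
python3 -c "
from h import *
todo(-56,-73,.15)"
```

```text
t 0.7 jig xy [-176.4 -725.9] z 223.9 rot [-3.141  0.    -0.33 ] Fjig [-0.   0.2] 0.2 w 0.527
units [  3.01 -16.32   1.86] turn wz units 0.0
```

```bash
for i in 1 2 3; do python3 -m handwheel '[{"x":0.15,"y":-0.8,"z":0,"wx":0,"wy":0,"wz":0,"fingers":35},{"x":0.15,"y":-0.8,"z":0,"wx":0,"wy":0,"wz":0,"fingers":35},{"x":0.15,"y":-0.8,"z":0,"wx":0,"wy":0,"wz":0,"fingers":35},{"x":0.15,"y":-0.8,"z":0,"wx":0,"wy":0,"wz":0,"fingers":35},{"x":0.15,"y":-0.8,"z":0,"wx":0,"wy":0,"wz":0,"fingers":35}]' >/dev/null; done
python3 -c "
from h import *
todo(-56,-73,.10)"
```

```text
t 2.2 jig xy [ -86.4 -244.8] z 224.4 rot [ 3.142 -0.    -0.328] Fjig [ 0.1 -0.2] 0.6 w 0.355
units [ 0.77 -4.29  3.11] turn wz units 0.02
```

```bash
python3 -m handwheel '[{"x":0.15,"y":-0.8,"z":0.6,"wx":0,"wy":0,"wz":0,"fingers":35},{"x":0.15,"y":-0.8,"z":0.6,"wx":0,"wy":0,"wz":0,"fingers":35},{"x":0.15,"y":-0.8,"z":0.6,"wx":0,"wy":0,"wz":0,"fingers":35},{"x":0.15,"y":-0.8,"z":0.6,"wx":0,"wy":0,"wz":0,"fingers":35},{"x":0.15,"y":-0.8,"z":0.6,"wx":0,"wy":0,"wz":0,"fingers":35}]' >/dev/null
python3 -m handwheel '[{"x":0,"y":0,"z":0,"wx":0,"wy":0,"wz":0,"fingers":35},{"x":0,"y":0,"z":0,"wx":0,"wy":0,"wz":0,"fingers":35}]' >/dev/null
python3 - <<'E'
from h import *
todo(-56,-73,.037)
f=grab('wrist','w1'); print(np.array(f['hand_eye']).round(3).tolist())
E
```

```text
t 2.9 jig xy [-56.7 -85.9] z 104.0 rot [ 3.141e+00  1.000e-03 -3.270e-01] Fjig [ 0.2 -0.5] 0.1 w 0.349
units [ 0.02 -0.32  1.68] turn wz units 0.02
[[-0.0, -0.966, -0.257, 0.074], [1.0, -0.0, -0.0, -0.001], [0.0, -0.257, 0.966, -0.16], [0.0, 0.0, 0.0, 1.0]]
```

View pics/w1.png

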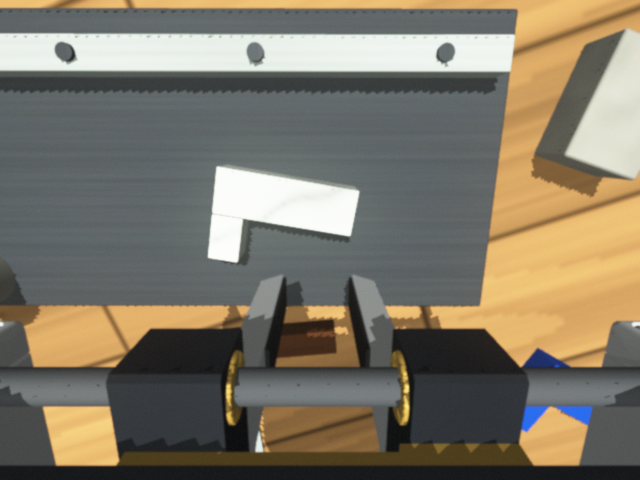

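The wrist view shows the piece with corners (217,166), (358,188), (350,236), (244,219), (239,262) and (208,257). The fence's inner top edge is at row 72 with its end at (511,72). The finger tips are at (283,278) and (352,278), behind the long leg. Cross-checking the pose from this view.

```bash
cat >> h.py <<'E'
def wcam(f):
    from scipy.spatial.transform import Rotation as Ro
    T=np.eye(4);T[:3,:3]=Ro.from_euler('xyz',f['s']['eef_rot']).as_matrix();T[:3,3]=f['s']['tool_pos']
    C=T@np.array(f['hand_eye']); f['R']=C[:3,:3].T; f['t']=-C[:3,:3].T@C[:3,3]; return f
def tojig(p):
    c,sn=np.cos(JA),np.sin(JA); return np.array([[c,sn],[-sn,c]])@(np.array(p)[:2]-JT)*1e3
E
python3 - <<'E'
from h import *
f=wcam(load('w1'))
P=[px2w(f,*p,z=.037) for p in [(217,166),(358,188),(350,236),(244,219),(239,262),(208,257)]]
p=fit(PL,P); print(rel(JT,JA,p[0],p[1]),p[2])
for q,z in [((511,72),.032),((100,72),.032),((516,10),.012),((480,304),.012)]: print(tojig(px2w(f,*q,z=z)))
E
```

```text
(array([-31.20970262, -62.6159837 ]), np.float64(-0.1563320001736253)) [0.00074261 0.00134782 0.00095239 0.00078771 0.0005914  0.00056329]
[  59.65452389 -198.97577851]
[58.97540797 42.97797559]
[  98.3070805  -206.93694828]
[ -97.62317028 -208.13726382]
```

Both cameras agree within about 1 mm. Lowering behind the leg.

```bash
python3 -m handwheel '[{"x":0,"y":-0.32,"z":0.3,"wx":0,"wy":0,"wz":0,"fingers":35},{"x":0,"y":0,"z":0.45,"wx":0,"wy":0,"wz":0,"fingers":35},{"x":0,"y":0,"z":0.45,"wx":0,"wy":0,"wz":0,"fingers":35},{"x":0,"y":0,"z":0.4,"wx":0,"wy":0,"wz":0,"fingers":35},{"x":0,"y":0,"z":0,"wx":0,"wy":0,"wz":0,"fingers":35}]' >/dev/null
python3 -c "
from h import *
todo(-56,-73,.037)"
```

```text
t 3.45 jig xy [-57.8 -73.6] z 38.7 rot [-3.142  0.004 -0.331] Fjig [-0.9  0.7] -0.5 w 0.35
units [ 0.04 -0.02  0.04] turn wz units -0.01
```

```bash
for i in 1 2 3; do python3 -m handwheel '[{"x":0.12,"y":0,"z":0,"wx":0,"wy":0,"wz":0,"fingers":35},{"x":0.12,"y":0,"z":0,"wx":0,"wy":0,"wz":0,"fingers":35},{"x":0.12,"y":0,"z":0,"wx":0,"wy":0,"wz":0,"fingers":35},{"x":0.12,"y":0,"z":0,"wx":0,"wy":0,"wz":0,"fingers":35},{"x":0.12,"y":0,"z":0,"wx":0,"wy":0,"wz":0,"fingers":35}]' >/dev/null;python3 -c "
from h import *
todo(22,-73,.037)"; done; python3 -c "
from h import *
grab('wrist','w2')"
```

```text
t 3.95 jig xy [-32.1 -73.3] z 40.8 rot [-3.141e+00  1.000e-03 -3.310e-01] Fjig [-3.3  0.5] 2.5 w 0.351
units [ 1.35 -0.01  0.09] turn wz units -0.0
t 4.45 jig xy [ -7.8 -73.4] z 40.4 rot [-3.142  0.    -0.331] Fjig [-3.3 -0.8] 3.3 w 0.352
units [ 0.75 -0.01  0.09] turn wz units -0.0
t 4.95 jig xy [ 16.3 -73.4] z 40.4 rot [-3.142 -0.    -0.331] Fjig [-2.2  0.8] 2.6 w 0.349
units [ 0.14 -0.01  0.09] turn wz units -0.0
```

View pics/w2.png

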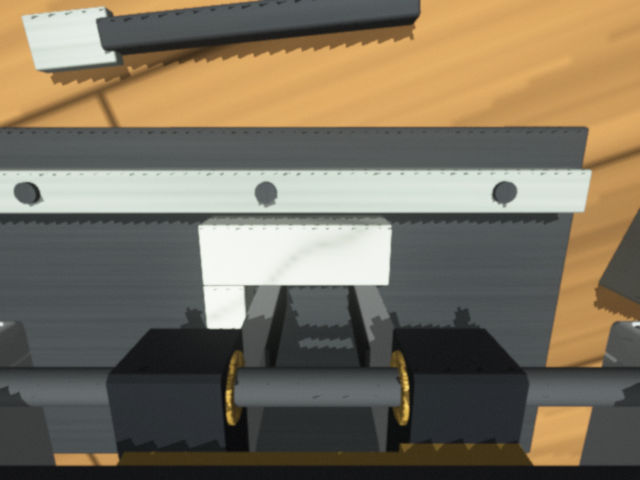

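The piece is square to the fence at (200–390, 222–285), both fingers flat on the leg's back, with a small gap left to the fence. Closing it gently.

```bash
for i in 1 2; do python3 -m handwheel '[{"x":0.04,"y":0,"z":0.01,"wx":0,"wy":0,"wz":0,"fingers":35},{"x":0.04,"y":0,"z":0.01,"wx":0,"wy":0,"wz":0,"fingers":35},{"x":0.04,"y":0,"z":0,"wx":0,"wy":0,"wz":0,"fingers":35}]' >/dev/null;python3 -c "
from h import *
todo(22,-73,.037)"; done
```

```text
t 5.3 jig xy [ 20.5 -73.3] z 39.5 rot [-3.142  0.    -0.331] Fjig [-2.3  0.6] 0.8 w 0.349
units [ 0.04 -0.01  0.06] turn wz units -0.0
t 5.6 jig xy [ 21.1 -73.3] z 38.4 rot [ 3.141  0.012 -0.33 ] Fjig [-21.1  -1.6] 19.1 w 0.35
units [ 0.02 -0.01  0.03] turn wz units 0.0
```

```bash
python3 -m handwheel '[{"x":-0.05,"y":0,"z":0,"wx":0,"wy":0,"wz":0,"fingers":35},{"x":0,"y":0,"z":0,"wx":0,"wy":0,"wz":0,"fingers":35}]' >/dev/null;python3 -c "
from h import *
todo(22,111,.037)"; python3 -m handwheel '[{"x":0,"y":-0.08,"z":0,"wx":0,"wy":0,"wz":0,"fingers":35},{"x":0,"y":-0.08,"z":0,"wx":0,"wy":0,"wz":0,"fingers":35},{"x":0,"y":-0.08,"z":0,"wx":0,"wy":0,"wz":0,"fingers":35},{"x":0,"y":-0.08,"z":0,"wx":0,"wy":0,"wz":0,"fingers":35}]' >/dev/null;python3 -c "
from h import *
todo(22,111,.037);grab('wrist','w3')"
```

```text
t 5.8 jig xy [ 21.  -73.3] z 38.4 rot [ 3.141  0.006 -0.33 ] Fjig [-10.1  -0.7] 6.0 w 0.349
units [ 0.03 -4.61  0.03] turn wz units 0.0
t 6.2 jig xy [ 20.9 -62.3] z 37.5 rot [ 3.138  0.006 -0.33 ] Fjig [-7.5 -8.6] 2.2 w 0.353
units [ 0.03 -4.33 -0.01] turn wz units 0.01
```

View pics/w3.png

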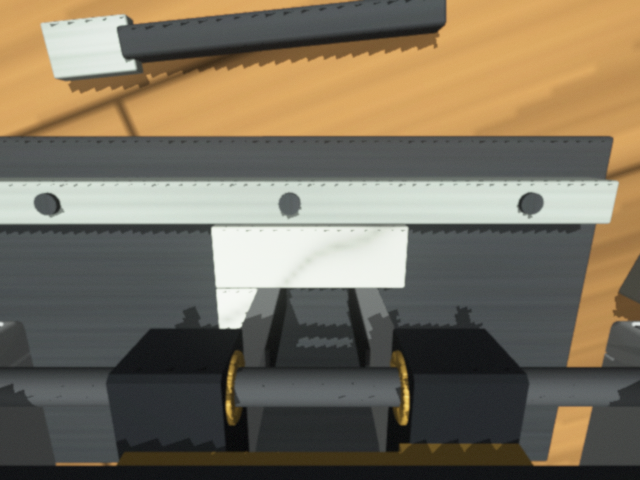

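The piece is flush along the fence (row 225, columns 212–407), and the front finger is now at the lug. It is about 165 mm short of home. Sliding along the fence.

```bash
for i in 1 2 3 4; do python3 -m handwheel '[{"x":0,"y":-0.1,"z":0,"wx":0,"wy":0,"wz":0,"fingers":35},{"x":0,"y":-0.1,"z":0,"wx":0,"wy":0,"wz":0,"fingers":35},{"x":0,"y":-0.1,"z":0,"wx":0,"wy":0,"wz":0,"fingers":35},{"x":0,"y":-0.1,"z":0,"wx":0,"wy":0,"wz":0,"fingers":35},{"x":0,"y":-0.1,"z":0,"wx":0,"wy":0,"wz":0,"fingers":35}]' >/dev/null;python3 -c "
from h import *
todo(22,111,.037)"; done; python3 -c "
from h import *
grab('wrist','w4')"
```

```text
t 6.75 jig xy [ 20.9 -42.5] z 37.5 rot [ 3.137  0.007 -0.33 ] Fjig [-7.9 -8.8] 3.1 w 0.347
units [ 0.03 -3.84 -0.  ] turn wz units 0.0
t 7.25 jig xy [ 20.9 -22.7] z 37.5 rot [ 3.137  0.007 -0.33 ] Fjig [-8.3 -9.5] 3.6 w 0.351
units [ 0.03 -3.34 -0.  ] turn wz units 0.0
t 7.75 jig xy [20.9 -2.8] z 37.5 rot [ 3.137  0.007 -0.33 ] Fjig [ -8.9 -10.6] 4.5 w 0.349
units [ 0.03 -2.85 -0.  ] turn wz units 0.0
t 8.25 jig xy [20.8 17. ] z 37.5 rot [ 3.136  0.007 -0.33 ] Fjig [ -9.1 -11.5] 5.1 w 0.35
units [ 0.03 -2.35  0.  ] turn wz units 0.0
```

View pics/w4.png

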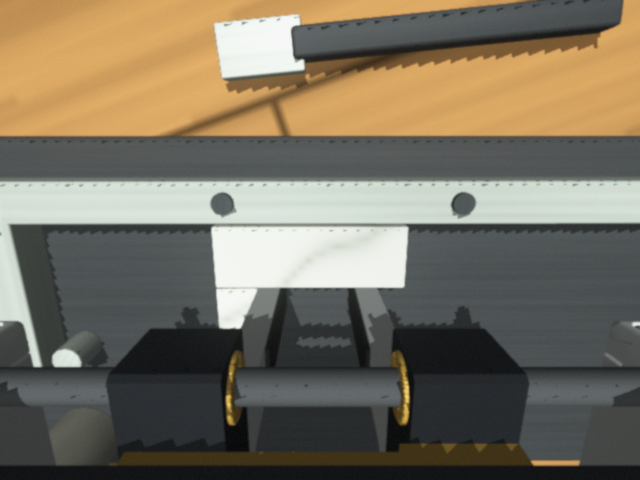

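Still flush (row 225), with the stop at column ~10 and the pin at (70,355), both clear. Continuing.

```bash
for i in 1 2 3 4; do python3 -m handwheel '[{"x":0,"y":-0.1,"z":0,"wx":0,"wy":0,"wz":0,"fingers":35},{"x":0,"y":-0.1,"z":0,"wx":0,"wy":0,"wz":0,"fingers":35},{"x":0,"y":-0.1,"z":0,"wx":0,"wy":0,"wz":0,"fingers":35},{"x":0,"y":-0.1,"z":0,"wx":0,"wy":0,"wz":0,"fingers":35},{"x":0,"y":-0.1,"z":0,"wx":0,"wy":0,"wz":0,"fingers":35}]' >/dev/null;python3 -c "
from h import *
todo(22,111,.037)"; done; python3 -m handwheel '[{"x":0,"y":-0.05,"z":0,"wx":0,"wy":0,"wz":0,"fingers":35},{"x":0,"y":-0.05,"z":0,"wx":0,"wy":0,"wz":0,"fingers":35},{"x":0,"y":-0.05,"z":0,"wx":0,"wy":0,"wz":0,"fingers":35},{"x":0,"y":-0.05,"z":0,"wx":0,"wy":0,"wz":0,"fingers":35}]' >/dev/null;python3 -c "
from h import *
todo(22,111,.037)"
```

```text
t 8.8 jig xy [20.8 36.8] z 37.6 rot [ 3.136  0.007 -0.33 ] Fjig [ -9.4 -11.2] 4.3 w 0.348
units [ 0.03 -1.85  0.  ] turn wz units 0.0
t 9.3 jig xy [20.8 56.6] z 37.6 rot [ 3.135  0.008 -0.33 ] Fjig [ -9.6 -11.5] 6.3 w 0.35
units [ 0.03 -1.36  0.01] turn wz units 0.0
t 9.8 jig xy [20.8 76.4] z 37.6 rot [ 3.135  0.008 -0.33 ] Fjig [ -9.4 -12.7] 6.4 w 0.349
units [ 0.03 -0.86  0.01] turn wz units 0.0
t 10.3 jig xy [20.8 96.2] z 37.7 rot [ 3.134  0.008 -0.33 ] Fjig [ -9.8 -13.3] 7.0 w 0.352
units [ 0.03 -0.37  0.01] turn wz units 0.0
t 10.7 jig xy [ 20.7 104.1] z 37.6 rot [ 3.134  0.008 -0.33 ] Fjig [ -9.8 -13.4] 7.6 w 0.35
units [ 0.03 -0.17  0.01] turn wz units 0.0
```

```bash
for i in 1 2 3; do python3 -m handwheel '[{"x":0,"y":-0.04,"z":0,"wx":0,"wy":0,"wz":0,"fingers":35},{"x":0,"y":-0.04,"z":0,"wx":0,"wy":0,"wz":0,"fingers":35}]' >/dev/null;python3 -c "
from h import *
todo(22,111,.037)"; done
```

```text
t 10.9 jig xy [ 20.7 107.2] z 37.6 rot [ 3.134  0.008 -0.33 ] Fjig [ -9.9 -14.7] 8.2 w 0.348
units [ 0.03 -0.09  0.01] turn wz units 0.0
t 11.1 jig xy [ 20.7 110.4] z 37.6 rot [ 3.134  0.008 -0.33 ] Fjig [-10.3 -14.5] 8.6 w 0.351
units [ 0.03 -0.02  0.02] turn wz units 0.0
t 11.3 jig xy [ 20.7 112.2] z 37.7 rot [ 3.131  0.009 -0.329] Fjig [-10.9 -24.2] 11.4 w 0.348
units [0.03 0.03 0.02] turn wz units 0.01
```

```bash
python3 -m handwheel '[{"x":0.01,"y":-0.04,"z":0,"wx":0,"wy":0,"wz":0,"fingers":35},{"x":0.01,"y":-0.02,"z":0,"wx":0,"wy":0,"wz":0,"fingers":35},{"x":0,"y":0,"z":0,"wx":0,"wy":0,"wz":0,"fingers":35}]' >/dev/null;python3 -c "
from h import *
todo(22,111,.037);grab('wrist','w5')"
```

```text
t 11.6 jig xy [ 20.8 112.3] z 37.8 rot [ 3.126  0.013 -0.329] Fjig [-14.8 -29.4] 15.7 w 0.344
units [0.03 0.03 0.02] turn wz units 0.01
```

View pics/w5.png

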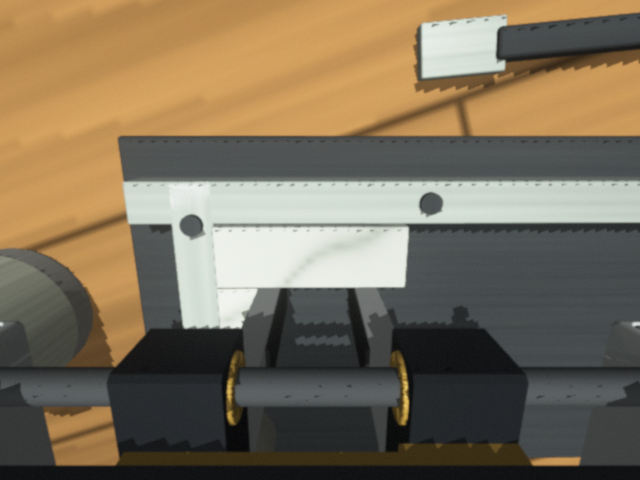

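Home in the corner: the far edge is flush at row 225 and the end is against the stop at column 215. Unloading both contacts proportionally, then moving away diagonally.

```bash
python3 -m handwheel '[{"x":-0.03,"y":0.06,"z":0,"wx":0,"wy":0,"wz":0,"fingers":35},{"x":-0.03,"y":0.06,"z":0,"wx":0,"wy":0,"wz":0,"fingers":35},{"x":0,"y":0,"z":0,"wx":0,"wy":0,"wz":0,"fingers":35}]' >/dev/null;python3 -c "
from h import *
todo(5,95,.037)"; python3 -m handwheel '[{"x":-0.05,"y":0.05,"z":0,"wx":0,"wy":0,"wz":0,"fingers":35},{"x":-0.1,"y":0.1,"z":0,"wx":0,"wy":0,"wz":0,"fingers":35},{"x":-0.15,"y":0.1,"z":0,"wx":0,"wy":0,"wz":0,"fingers":35},{"x":-0.15,"y":0.1,"z":0,"wx":0,"wy":0,"wz":0,"fingers":35},{"x":0,"y":0,"z":0,"wx":0,"wy":0,"wz":0,"fingers":35}]' >/dev/null;python3 -c "
from h import *
todo(5,95,.037); grab('wrist','w6')"
```

```text
t 11.95 jig xy [ 20.6 112. ] z 37.6 rot [ 3.137e+00  3.000e-03 -3.300e-01] Fjig [-3.2 -9.2] 1.1 w 0.347
units [-0.39  0.42  0.02] turn wz units 0.0
t 12.45 jig xy [  2.9 100.4] z 38.8 rot [ 3.142  0.    -0.331] Fjig [0.6 0.2] -0.2 w 0.349
units [0.05 0.13 0.04] turn wz units -0.0
```

View pics/w6.png

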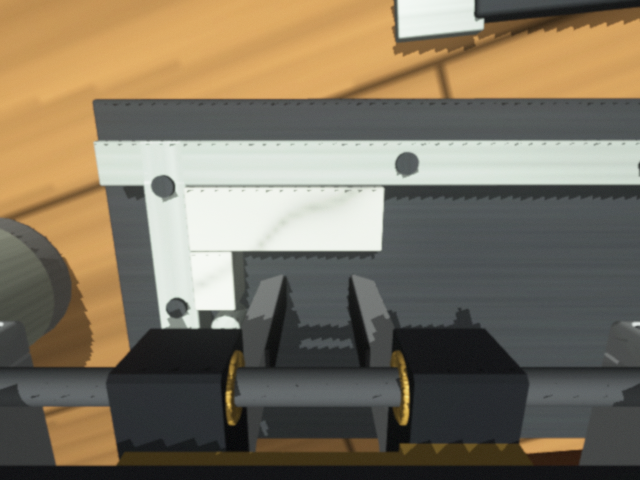

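The piece is free and stays home: far edge on the fence at row 186, end on the stop at column ~187. Lifting clear and moving the hand aside for a top check.

```bash
python3 -m handwheel '[{"x":0,"y":0,"z":-0.5,"wx":0,"wy":0,"wz":0,"fingers":35},{"x":0,"y":0,"z":-0.8,"wx":0,"wy":0,"wz":0,"fingers":35},{"x":0,"y":0,"z":-0.8,"wx":0,"wy":0,"wz":0,"fingers":35},{"x":0,"y":0,"z":-0.8,"wx":0,"wy":0,"wz":0,"fingers":35},{"x":0,"y":0,"z":-0.8,"wx":0,"wy":0,"wz":0,"fingers":35}]' >/dev/null
for i in 1 2 3; do python3 -m handwheel '[{"x":0,"y":0.8,"z":0,"wx":0,"wy":0,"wz":0,"fingers":35},{"x":0,"y":0.8,"z":0,"wx":0,"wy":0,"wz":0,"fingers":35},{"x":0,"y":0.8,"z":0,"wx":0,"wy":0,"wz":0,"fingers":35},{"x":0,"y":0.8,"z":0,"wx":0,"wy":0,"wz":0,"fingers":35},{"x":0,"y":0.8,"z":0,"wx":0,"wy":0,"wz":0,"fingers":35}]' >/dev/null; done
python3 - <<'E'
from h import *
todo(0,0,.2)
f=grab('top','top2'); im=f['frame'][165:305,230:420,::-1]
cv2.imwrite('pics/crop2.png',cv2.resize(im,None,fx=4.2,fy=4.2,interpolation=cv2.INTER_CUBIC))
E
```

```text
t 14.5 jig xy [   3.9 -380.8] z 187.1 rot [ 3.141e+00 -1.000e-03 -3.310e-01] Fjig [ 0.4 -0.3] -0.5 w 0.352
units [-0.1  -9.52 -0.33] turn wz units -0.0
```

View pics/crop2.png

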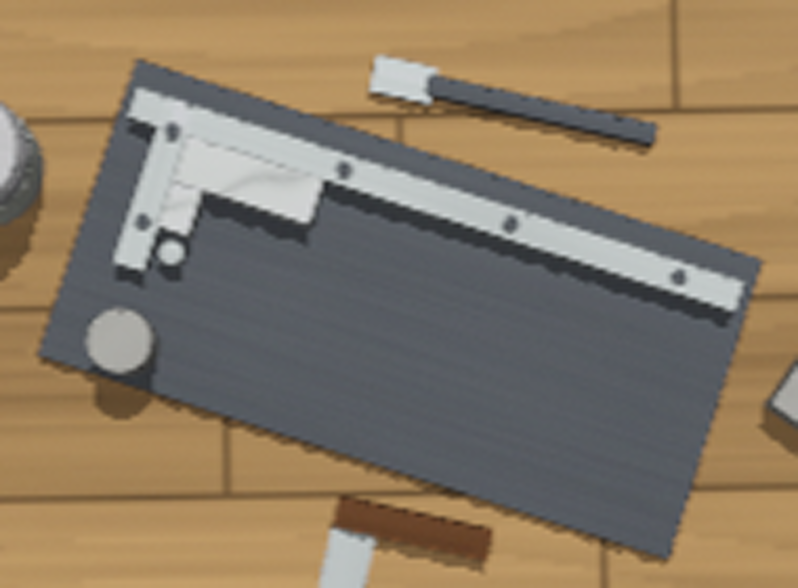

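The top crop shows the piece seated in the corner at (165–325, 135–235). The core, chisel and square haven't moved. A numeric check before handing in.

Run:
```python
from h import *
f=wcam(load('w6'))
L=PL[[1,2,3,4]]; P=[px2w(f,*p,z=.037) for p in [(383,187),(381.5,251),(233,251),(235,310)]]
p=fit(L,P); print(rel(JT,JA,p[0],p[1]),p[2]*1e3)
a=np.array([tojig(px2w(f,*q,z=.032)) for q in [(110,185),(600,185)]]);print('fence',a)
d=cv2.absdiff(load('top1')['frame'],load('top2')['frame']).max(2)>40; n,l,st,c=cv2.connectedComponentsWithStats(d.astype(np.uint8))
print([s.tolist() for s in st[1:] if s[4]>15])
print(robot.finish_job())
```

```text
(array([ 29.66254   , 116.01420345]), np.float64(0.0006556955878806447)) [0.83071871 0.09899312 0.84815335 0.21578745]
fence [[ 59.73606302 195.73742238]
 [ 59.65965598 -28.24669155]]
[[268, 198, 39, 23, 482], [324, 239, 42, 28, 550], [383, 244, 176, 182, 13133], [197, 350, 187, 130, 12349], [382, 394, 258, 86, 11730], [306, 421, 21, 50, 372], [320, 425, 69, 55, 1219]]
the job is handed in; nothing more can be done
None
```

The piece is fully home in the corner pocket, and I handed the job in at about 14.5 s of the 48 s allowed.

**What I did:** I used the two partly open fingertips as a flat bar to push the piece square and flush against the fence, about 165–175 mm short of home. I then slid it along the fence to the stop with light pressure towards the fence, released both contacts gradually, and moved the hand well clear. The highest wrist force I read was about 36 N.

**Last checks:**
- **Position:** the piece measures (29.7, 116.0) mm in the jig frame, against a nominal (30, 115), and 0.001 rad askew. The differences are within the 1–2 mm measuring error.
- **Fence and stop:** the wrist and top pictures show it flush with both.
- **Other things:** comparing the top views before and after shows change only where the piece left and arrived, and where the arm blocks the view. In the last view the arm hid part of the right side (the area of the offcut, hammer and one blue piece), so those are not fully checked. I only passed over that area at about 0.2 m height.

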